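# Open the ratchet stop of the packing rack

### The job

The packing rack needs room for the next pot: with a fingertip press the orange release on the blue sliding stop all the way down, and keeping it down push the stop back along its toothed bar until it is fully home against the red end block; then let go and move clear. Push it, do not grip it or ram it hard, and leave the blue pot in the row and the crockery beside the rack standing where they are.

Things in the scene. Friction and masses are not known exactly. Their poses are not given: they have to be found in the camera images.
- rack: Packing rack fixed to the counter: plywood board 180 x 375 x 12 mm, toothed steel bar (26 mm wide, top at 36 mm) along its y axis. Origin on the counter under the bar's centre line. +y points from the aluminium fence (inner face y = -186 mm) to the red end block (inner face y = 136 mm, top at 50 mm): the opening direction. The pot stands on its -x side between fence and jaw.
- stop (a joint): Position (m) of the blue sliding stop along the bar, growing to rack +y: 0 nearest the fence, 0.13 fully home against the red end block. Slides with about 2 N of friction. With the release up the ratchet blocks it towards +y after at most 10 mm of play; towards the fence it clicks over the teeth.
- release (a joint): Angle (rad) of the orange release rocker on the stop: 0 to 0.14 when let go (its nose may rest part-way up a tooth), 0.25 fully pressed, a hard stop. Springs back. The pawl clears the teeth above about 0.15 and the stop then slides. Pressing beside the push plate takes about 2 N at first, 5 N fully down.
- thumb_pad (a point): Centre of the top of the orange pad, 46 mm (rack x) by 38 mm (rack y), with two black ribs; 65 to 72 mm above the counter when let go. Rides with the stop, on the fence (-y) side of the blue push plate. Tips about a pivot 52 mm to its +y and 16 mm below: fully pressed, a fingertip on it is some 10 mm lower beside the push plate, 13 mm at the centre.
- push_face (a point): On the blue upright push plate (52 mm wide in rack x, 9 mm thick, 62 to 108 mm above the counter): middle of the face that looks to rack -y, 95 mm up. The pad spans 3 to 41 mm in front of it. A fingertip pressing the pad can push the stop to +y against this face. On the -x side the aluminium jaw plate reaches 124 mm from the bar, top at 96 mm.
- row_pot_center (a point): Centre (37 mm above its foot) of the blue lidded pot standing in the rack's row by the fence: 94 mm across the lid, 102 mm across the small handles, 74 mm high to the lid knob. Leave it standing there.
- orange_pot_center (a point): Centre (37 mm above its foot) of a loose orange lidded pot, 94 mm across and 74 mm high, on the counter beyond the rack. Leave alone.
- pink_mug_center (a point): Centre (half-way up) of a loose pink mug, 72 mm across without its handle, 75 mm high, beyond the rack. Leave alone.
- yellow_bowl_center (a point): Centre (half-way up) of a loose yellow bowl, 100 mm across the rim, 50 mm high, beyond the rack. Leave alone.

How it is judged:
By the outcome, as a careful person would: the job done as asked, in the order asked, and still so for the second after the job is handed in, with the robot touching nothing.
It also fails if it takes over 38 s, if anything falls off the work surface, if the arm or the gripper's body presses on something with over 40 N, if the wrist force passes 120 N, or if a joint passes its speed limit or range.

### The arm

A 7-joint arm with a two-finger parallel gripper is mounted at the origin on the work surface. World frame = base frame: x ahead of the robot, y to its left, z up, the work surface at z = 0. Lengths are in m, angles in rad, forces in N, time in s.
With the tool pointing down it reaches from about 0.425 to 0.925 m from the base axis. Payload 6.8 kg.
Tool frame: the origin (TCP) lies at the very end of the fingers, on their centre line; the grasp point (between the pads) lies r.grip_depth behind it (r.grip_depth is the distance from the TCP to the grasp point, in m); z points along the fingers, x is the direction in which the jaws open and shut, and the axes are right-handed (so a half turn about z gives the same grasp; the last joint's range is limited). The gripper opens to 85 mm and grips with 20 to 120 N. Pads are 22 mm wide; open, the fingers measure 114 mm over their backs; the gripper's body (76 mm by 85 mm) begins 54 mm behind the grasp point. The pads swing forward as they close: fully open they stand 13 mm farther back than shut.
Start: joints at [-1.366, 0.477, 0.022, 1.555, -0.011, 1.109, -0.083], TCP at [0.208, 0.642, 0.231] pointing down, gripper open.
Joint ranges: [-2.96, 2.96], [-0.34, 2.1], [-1.41, 1.46], [0.24, 2.44], [-1.37, 4.51], [0.17, 1.92], [-2.96, 2.96]. Speed limits (rad/s): [2.39, 2.39, 3.14, 3.14, 3.14, 3.14, 3.14].

### API

Orientations are given as a rotation vector (axis times angle).
In Python, from bench import readout, grab_frame, workorder, r gives the robot as it stands.
- The arm moves only by the shell command python3 -m handwheel 'ROWS' [FORCE]. ROWS is text: rows parted by semicolons, each of 7 numbers parted by spaces: the shift along the tool's x, y, z in mm, then the turn, a rotation vector about the tool's x, y, z in degrees, then the finger opening in mm, from 0 to 85.4. A call has 1 to 12 rows; each row is the pose to reach, as a shift and turn from the pose commanded when the call began, along the tool's axes at that moment; what a row does not reach only later rows make up. A row lasts 1/8 s, in which the tool goes at most 62.5 mm and 10.7 degrees, less where a joint would pass 70% of its speed; a pose out of reach is approached as far as the arm can. A call with a gripper value outside its range is refused whole. The fingers move at their own pace and stop on an object; FORCE is the grip in N (left out, the last holds). Time passes only in rows, so rows that repeat a pose let the fingers close. It gives the time, the measured TCP pose, the force and the opening at its end, in the units of the state.
- readout.get_obs(): the state, without advancing time (a new reading comes with each control period).
- grab_frame(name): name is "scene" or "side" or "wrist"; returns a dict with "pixels" (420x560x3 uint8, red, green, blue), "fx", "fy", "cx", "cy" (pixels), "rvec" (rotation vector, rad) and "tvec" (3), from world to camera coordinates, as OpenCV has them. Camera axes: x right, y down, z forward; pixel columns grow to the right and rows downward; lengths in m; the calibration is good to about 2 mm. A picture is of the moment at which its call begins. There is no depth.
- workorder.hand_in(): hands the job in, once; it reports no verdict.
The state is a dict: "clock": time; "joints": joint angles; "qvel": joint speeds; "tau": joint torques, N m; "tcp_pos": TCP position; "orientation": TCP orientation; "contact_force": force on the tool from outside, world axes, zero at the start; "moment": the same for the moment, N m; "grip_width": finger opening in m.
Only numpy, scipy, OpenCV 4.12 (cv2) and the standard library are available. Lean on these libraries where they do the work, as an engineer would, in place of code of your own. Each camera call takes 0.05 s, during which the arm holds its last target.

## Working session

There is one attempt and no reset: what is moved stays moved. The work goes in short steps, Python scripts to look and compute and a shell command to move; the robot and the scene stay as the last step left them, time stands still between calls to the robot, and variables do not carry over. Pictures are saved under pics/ and viewed, and the job is handed in when it is done.

```bash
mkdir -p pics
cat > h.py <<'E'
import sys
sys.path.insert(0,'.')
import numpy as np, cv2
from bench import readout, grab_frame, workorder, r
def shot(n,f):
    d=grab_frame(n); cv2.imwrite('pics/'+f,d['pixels'][:,:,::-1]); np.save('pics/'+f[:-4]+'.npy',d,allow_pickle=True); return d
def load(f): return np.load('pics/'+f+'.npy',allow_pickle=True).item()
def K(d): return np.array([[d['fx'],0,d['cx']],[0,d['fy'],d['cy']],[0,0,1.]])
def P(d):
    R=cv2.Rodrigues(np.array(d['rvec'],float))[0]; return R,np.array(d['tvec'],float).reshape(3)
def onplane(d,uv,z):
    R,t=P(d); c=-R.T@t; v=R.T@np.linalg.inv(K(d))@np.array([*uv,1.]); return c+v*(z-c[2])/v[2]
def proj(d,X): return cv2.projectPoints(np.array(X,float).reshape(-1,3),np.array(d['rvec'],float),np.array(d['tvec'],float),K(d),None)[0].reshape(-1,2)
E
python3 - <<'E'
from h import *
for n in ['scene','side','wrist']:
    d=shot(n,n+'0.png'); R,t=P(d); print(n,-R.T@t,R[2])
o=readout.get_obs(); print(o); print(r.grip_depth)
E
```

```text
scene [ 1.02563715 -0.54691029  0.59801137] [-0.48822968  0.65530851 -0.57637014]
side [ 0.27266855 -0.2841882   0.5835947 ] [ 0.49445931  0.47817698 -0.725849  ]
wrist [0.1366331  0.66471906 0.37250039] [ 0.28015983 -0.09369177 -0.95537025]
{'clock': 0.15, 'joints': array([-1.3660923 ,  0.47763925,  0.02237029,  1.55619618, -0.01150287,
        1.10927504, -0.08313133]), 'qvel': array([ 0.00122319, -0.00219025,  0.00023793, -0.00428625, -0.00082731,
       -0.00073774, -0.0001114 ]), 'tau': array([ 2.72733923e-03, -5.96927583e+01,  1.60979301e+00, -2.81492400e+01,
        1.25801418e-02,  6.57367869e-03,  9.93844878e-06]), 'tcp_pos': array([0.20759885, 0.64182268, 0.23054193]), 'orientation': array([ 2.53965429e+00,  1.84772847e+00, -1.66138115e-03]), 'contact_force': array([ 1.07226456, -0.84447641, -0.0332305 ]), 'moment': array([ 0.0090733 , -0.00022414,  0.02219674]), 'grip_width': 0.08544875595457502}
0.0187
```

View pics/scene0.png

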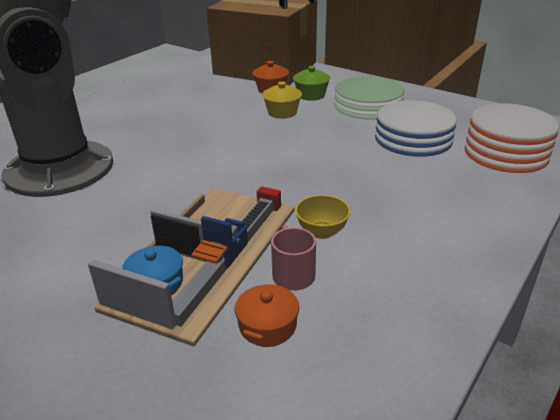

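View pics/side0.png

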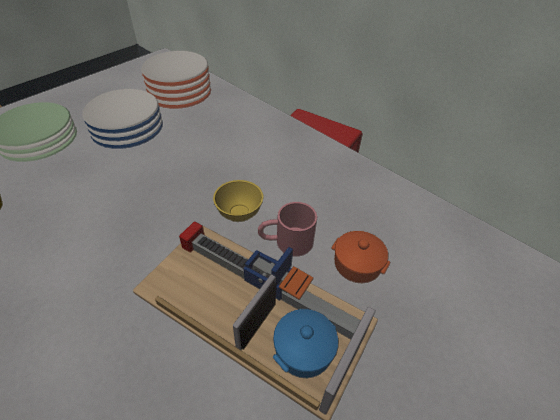

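View pics/wrist0.png

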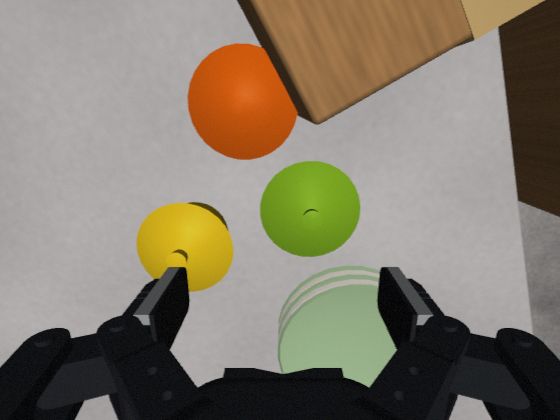

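The scene view has the rack at about (200,260) with the orange pad near (210,250). In the side view the pad is near (296,282) and the red end block near (192,236). I'll zoom in for exact points.

Run:
```python
from h import *
for n,(x0,y0,w,h) in dict(scene=(90,180,220,165),side=(130,215,260,195)).items():
    im=cv2.imread(f'pics/{n}0.png')[y0:y0+h,x0:x0+w]
    s=800/w
    im=cv2.resize(im,(800,int(h*s)),interpolation=cv2.INTER_CUBIC)
    for k in range(0,w,20): cv2.putText(im,str(x0+k),(int(k*s),10),0,.35,(0,0,255),1);cv2.line(im,(int(k*s),12),(int(k*s),18),(0,0,255),1)
    for k in range(0,h,20): cv2.putText(im,str(y0+k),(0,int(k*s)+4),0,.35,(0,0,255),1)
    cv2.imwrite(f'pics/{n}0z.png',im)
```

```text
(no output)
```

View pics/scene0z.png

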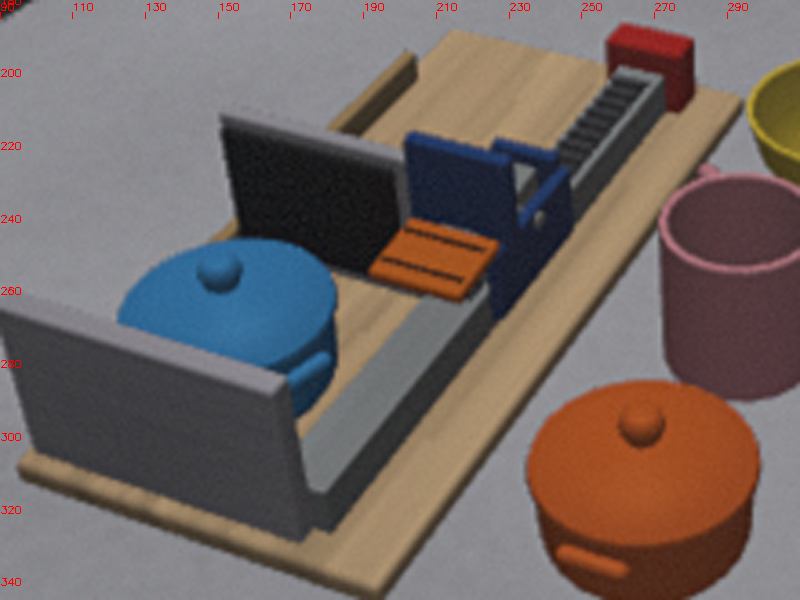

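View pics/side0z.png

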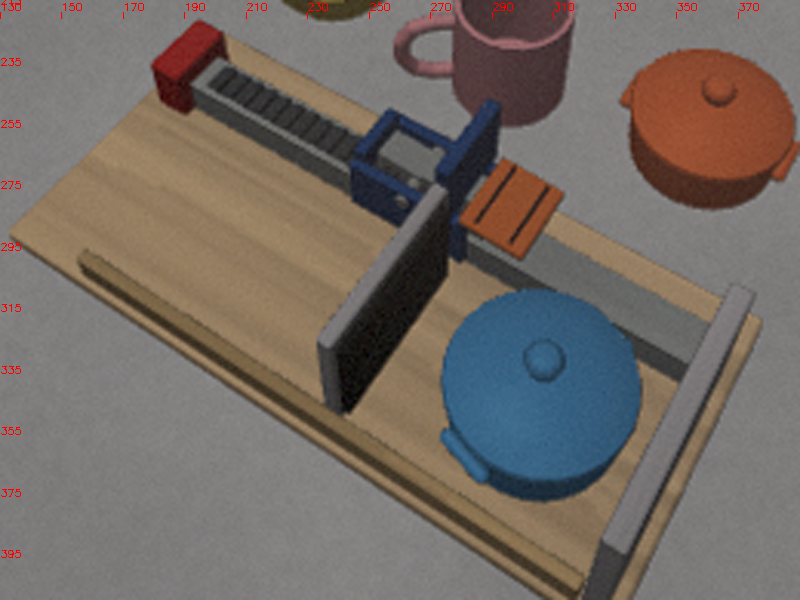

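```bash
cat > fit.py <<'E'
from h import *
from scipy.optimize import least_squares
S,D=load('scene0'),load('side0')
sc=lambda a:(90+a[0]/3.636-.4,180+a[1]/3.636-.4)
sd=lambda a:(130+a[0]/3.077-.4,215+a[1]/3.077-.4)
# params: x0,y0,yaw,s(push face y),bx(board right edge), by(board +y end), rw(red half), pz, jy
def pts(p):
    x0,y0,yaw,s,bx,by,rw,pz=p
    o=[]
    A=lambda d,uv,X:o.append((d,uv,X))
    A(S,sc((742,100)),(bx,by,.012));A(S,sc((378,582)),(bx,by-.375,.012));A(S,sc((450,30)),(bx-.18,by,.012));A(S,sc((22,463)),(bx-.18,by-.375,.012))
    A(D,sd((12,237)),(bx-.18,by,.012));A(D,sd((760,322)),(bx,by-.375,.012))
    A(S,sc((608,50)),(-rw,.136,.05));A(S,sc((690,62)),(rw,.136,.05))
    A(D,sd((188,85)),(-rw,.136,.05));A(D,sd((228,42)),(rw,.136,.05))
    A(S,sc((405,137)),(-.026,s,.108));A(S,sc((508,165)),(.026,s,.108))
    A(D,sd((500,105)),(.026,s,.108))
    A(S,sc((412,220)),(-.023,s-.003,pz));A(S,sc((498,240)),(.023,s-.003,pz));A(S,sc((463,300)),(.023,s-.041,pz));A(S,sc((370,272)),(-.023,s-.041,pz))
    A(D,sd((505,160)),(.023,s-.003,pz));A(D,sd((563,193)),(.023,s-.041,pz));A(D,sd((524,258)),(-.023,s-.041,pz));A(D,sd((460,218)),(-.023,s-.003,pz))
    return o
def W(p,X):
    c,s=np.cos(p[2]),np.sin(p[2]); return np.array([p[0]+c*X[0]-s*X[1],p[1]+s*X[0]+c*X[1],X[2]])
def res(p):
    return np.concatenate([proj(d,W(p,X))[0]-np.array(uv) for d,uv,X in pts(p)])
g=onplane(S,(210,250),.068)
best=None
for yaw in np.arange(0,6.3,.5):
    q=least_squares(res,[g[0],g[1],yaw,0.,.05,.18,.02,.068],loss='soft_l1')
    if best is None or q.cost<best.cost: best=q
p=best.x
if __name__=='__main__':
    np.set_printoptions(precision=4,suppress=True)
    print(p,np.degrees(p[2]),best.cost); print(res(p).reshape(-1,2).round(1).tolist())
    s=p[3]
    print('face',W(p,(0,s,.095)),'pad',W(p,(0,s-.022,p[7])))
    print('ydir',-np.sin(p[2]),np.cos(p[2]))
    for n,d,uv in [('pinkrim',S,(293,245)),]: print(n,onplane(d,uv,.075))
    print('bluepot',onplane(S,sc((220,262)),.07),onplane(D,sd((543,358)),.07))
    for l,z in (('blue',0),): pass
E
python3 fit.py
```

```text
[ 0.5244 -0.021   6.4997 -0.0442  0.0436  0.1764  0.0186  0.0652] 372.4034167104773 27.051456223595235
[[0.4, -2.5], [-0.2, 1.9], [-0.2, -1.7], [-3.2, -0.1], [-3.1, -1.5], [1.5, -1.9], [-1.5, -1.2], [-6.1, -0.4], [0.2, -1.8], [0.6, -1.3], [-1.4, 0.4], [-0.6, 0.1], [1.3, -1.2], [0.1, 0.5], [1.6, 1.8], [-0.5, -0.4], [-0.7, 0.0], [-1.0, -1.1], [0.7, -1.1], [-0.7, -0.6], [-1.1, 0.7]]
face [ 0.5338 -0.0642  0.095 ] pad [ 0.5386 -0.0857  0.0652]
ydir -0.2147935685341705 0.976659471318615
pinkrim [ 0.6454 -0.0087  0.075 ]
bluepot [ 0.4675 -0.1445  0.07  ] [ 0.4853 -0.1528  0.07  ]
```

```bash
sed -i 's/A(S,sc((690,62)),(rw,.136,.05))//' fit.py; python3 fit.py
python3 - <<'E'
from fit import *
s=p[3]
for n,d,(x0,y0,w,h) in (('scene',S,(90,180,220,165)),('side',D,(130,215,260,195))):
    im=cv2.imread(f'pics/{n}0.png')[y0:y0+h,x0:x0+w]; k=800/w
    im=cv2.resize(im,(800,int(h*k)),interpolation=cv2.INTER_CUBIC)
    def L(*X): 
        q=np.array([(proj(d,W(p,a))[0]-[x0,y0]+.5)*k for a in X]); cv2.polylines(im,[q.astype(int)],False,(0,255,0),1)
    b,e=p[4],p[5]
    L((b,e,.012),(b,e-.375,.012),(b-.18,e-.375,.012),(b-.18,e,.012),(b,e,.012))
    for x in(-.013,.013): L((x,.136,.036),(x,-.186,.036))
    L((-.026,s,.108),(.026,s,.108),(.026,s,.062),(-.026,s,.062),(-.026,s,.108))
    z=p[7];L((-.023,s-.003,z),(.023,s-.003,z),(.023,s-.041,z),(-.023,s-.041,z),(-.023,s-.003,z))
    L((-.02,.136,.05),(.02,.136,.05),(.02,.136,.036),(-.02,.136,.036))
    L((-.124,s,.096),(-.03,s,.096)); L((-.124,-.186,.06),(.0,-.186,.06))
    cv2.imwrite(f'pics/{n}0o.png',im)
E
```

```text
[ 0.5241 -0.0217  0.2183 -0.0435  0.0438  0.1772  0.017   0.0651] 12.508397811241066 21.135732698695186
[[0.2, -2.6], [0.0, 1.8], [-0.4, -1.7], [-3.1, -0.0], [-3.3, -1.3], [1.4, -2.1], [-1.2, -0.9], [0.8, -2.0], [0.0, -0.4], [-1.5, 0.4], [-0.8, -0.0], [1.2, -1.1], [-0.0, 0.5], [1.4, 1.7], [-0.6, -0.5], [-0.8, 0.0], [-1.2, -1.0], [0.6, -1.0], [-0.8, -0.5], [-1.2, 0.9]]
face [ 0.5335 -0.0642  0.095 ] pad [ 0.5383 -0.0857  0.0651]
ydir -0.21658270678752048 0.9762642731968588
pinkrim [ 0.6454 -0.0087  0.075 ]
bluepot [ 0.4675 -0.1445  0.07  ] [ 0.4853 -0.1528  0.07  ]
```

View pics/scene0o.png

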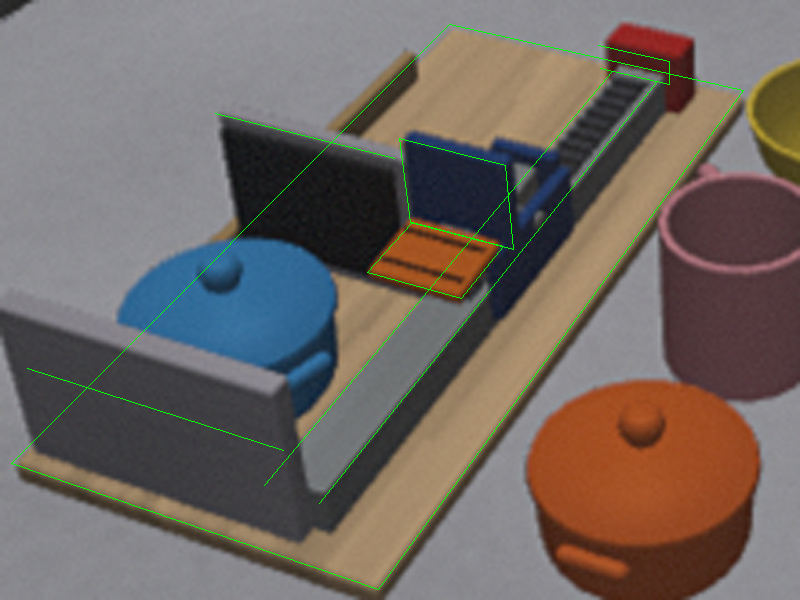

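View pics/side0o.png

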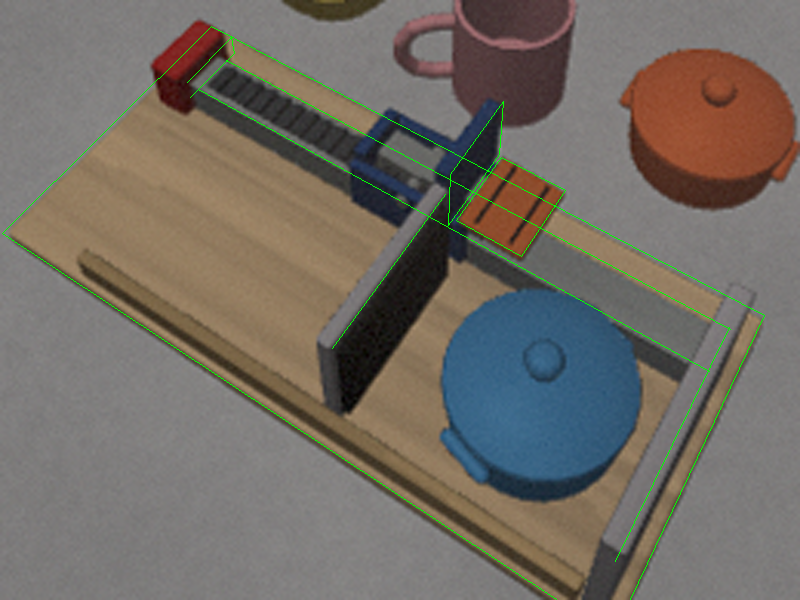

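```bash
cat >> h.py <<'E'
from scipy.spatial.transform import Rotation as Ro
def rowto(X,yaw=None,pose=None):
    """row from current measured pose to world X, tool-x at world yaw deg (tool down)"""
    o=readout.get_obs(); R0=Ro.from_rotvec(o['orientation']); 
    d=R0.inv().apply(np.array(X)-o['tcp_pos'])*1000
    w=np.zeros(3)
    if yaw is not None:
        a=np.radians(yaw); Rt=Ro.from_matrix(np.array([[np.cos(a),np.sin(a),0],[np.sin(a),-np.cos(a),0],[0,0,-1]]))
        w=np.degrees((R0.inv()*Rt).as_rotvec())
    return d.round(1),w.round(2)
E
python3 - <<'E'
from fit import *
yaw=np.degrees(p[2])
for X,y in (((.46,.45,.23),47),((.56,.2,.23),25),((*W(p,(0,p[3]-.018,0))[:2],.17),yaw)): print(np.round(X,4),rowto(X,y))
print(rowto(readout.get_obs()['tcp_pos'],72))
E
```

```text
[0.46 0.45 0.23] (array([-104.8,  299.2,    0.7]), array([2.000e-02, 8.000e-02, 2.508e+01]))
[0.56 0.2  0.23] (array([-311.9,  471.3,    1. ]), array([4.000e-02, 7.000e-02, 4.708e+01]))
[ 0.5374 -0.0818  0.17  ] (array([-586.9,  536.5,   61.4]), array([5.000e-02, 7.000e-02, 5.957e+01]))
(array([0., 0., 0.]), array([0.01, 0.08, 0.08]))
```

```bash
python3 -m handwheel '-18 50 0 0 0 4 0; -36 100 0 0 0 8 0; -54 150 0 0 0 12 0; -72 200 0 0 0 17 0; -90 250 0 0 0 21 0; -105 299 0 0 0 25 0; -146 334 0 0 0 30 0; -188 369 0 0 0 34 0; -230 403 0 0 0 38 0; -271 438 0 0 0 43 0; -312 471 0 0 0 47 0; -312 471 0 0 0 47 0' 20; python3 -c "
from h import *
print(readout.get_obs()['joints'])"
```

```text
clock: 1.65
tcp_pos: [0.5615, 0.1945, 0.2315]
orientation: [3.067, 0.667, 0.0]
contact_force: [-0.0, 1.1, 0.1]
grip_width: -0.0004
[-0.71715414  0.35503894  0.35638888  1.77460087 -0.13846322  1.03696741
  0.11797729]
```

Run:
```python
from fit import *
o=readout.get_obs(); print(o['tcp_pos'],o['qvel'],Ro.from_rotvec(o['orientation']).as_matrix().round(3))
print(rowto((*W(p,(0,p[3]-.018,0))[:2],.17),np.degrees(p[2])))
```

```text
[0.56147126 0.19447489 0.23145298] [-0.0506655   0.00623006 -0.08314935 -0.01251377 -0.02659569  0.00068492
 -0.01126444] [[ 0.91   0.415  0.001]
 [ 0.415 -0.91  -0.002]
 [-0.     0.002 -1.   ]]
(array([-136.6,  241.1,   62.1]), array([ 0.14,  0.  , 12.04]))
```

```bash
python3 -m handwheel '-28 49 0 0 0 3 0; -56 98 0 0 0 5 0; -84 147 20 0 0 8 0; -112 196 40 0 0 10 0; -140 245 60 0 0 12.4 0; -140 245 60 0 0 12.4 0; -140 245 60 0 0 12.4 0; -140 245 60 0 0 12.4 0'
python3 - <<'E'
from fit import *
print(readout.get_obs()['qvel'].round(3),rowto((*W(p,(0,p[3]-.018,0))[:2],.17),np.degrees(p[2])))
shot('wrist','w1.png');shot('scene','s1.png');shot('side','d1.png')
d=load('w1'); im=cv2.imread('pics/w1.png');print(proj(d,[W(p,(0,p[3],.108)),W(p,(0,p[3]-.022,.065))]))
E
```

```text
clock: 2.65
tcp_pos: [0.5376, -0.0786, 0.1715]
orientation: [-3.121, -0.352, -0.001]
contact_force: [-0.7, -0.2, -0.4]
grip_width: -0.0001
[-0.002 -0.002  0.004  0.002  0.001 -0.001  0.001] (array([-0.8,  3.1,  1.5]), array([-0.04, -0.04,  0.37]))
[[280.99298172 203.70669038]
 [281.19602457 215.0306833 ]]
```

View pics/w1.png

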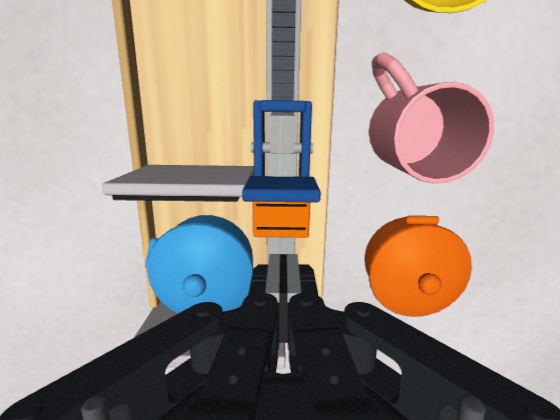

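View pics/s1.png

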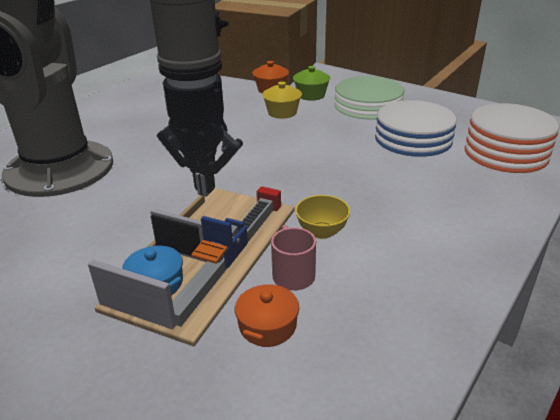

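View pics/d1.png

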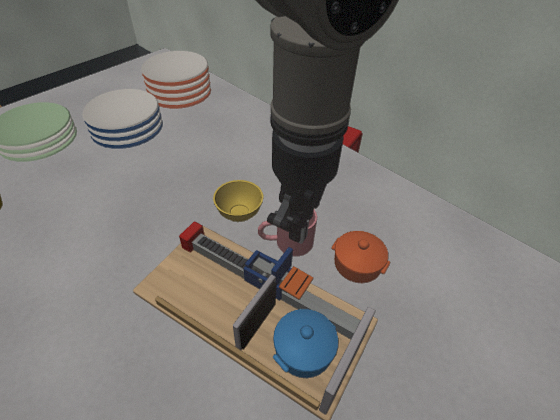

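Run:
```python
from h import *
d=load('w1');R,t=P(d);print(-R.T@t,R[2],R[0])
im=d['pixels'][90:250,220:340][:,:,::-1]
cv2.imwrite('pics/w1z.png',cv2.resize(im,None,fx=3.7,fy=3.7,interpolation=cv2.INTER_CUBIC))
from fit import p,W
for z in(.062,.085,.108): print(z,[ (proj(d,W(p,(0,p[3],z)))[0]).round(1)])
```

```text
[ 0.52154863 -0.00556432  0.31367868] [ 0.06542889 -0.28878728 -0.95515495] [ 9.74895327e-01  2.22662998e-01 -5.40142045e-04]
0.062 [array([281.3, 187.5])]
0.085 [array([281.2, 194.9])]
0.108 [array([281. , 203.7])]
```

View pics/w1z.png

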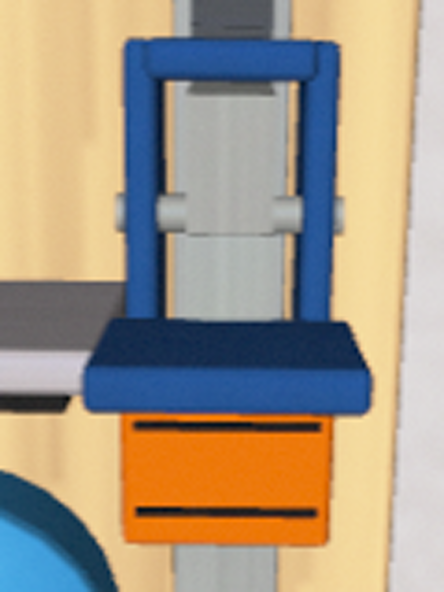

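Wrist view: the plate's top front edge is at v≈201 (predicted 203.7), and the pad is centred at u≈281 as predicted. The fit agrees to about 2 mm. Fingertip is about 5 mm in front of the face, so I go straight down.

```bash
python3 -m handwheel '0 0 20 0 0 0.3 0; 0 0 50 0 0 0.3 0; 0 0 80 0 0 0.3 0; 0 0 90 0 0 0.3 0; 0 0 90 0 0 0.3 0; 0 0 90 0 0 0.3 0'
python3 - <<'E'
from fit import *
o=readout.get_obs();print(o['tcp_pos'],o['contact_force'])
c,s_=np.cos(p[2]),np.sin(p[2]); q=o['tcp_pos'][:2]-p[:2]; print('rack',c*q[0]+s_*q[1],-s_*q[0]+c*q[1])
a=shot('scene','s2.png');b=shot('side','d2.png')
A=cv2.resize(a['pixels'][150:300,120:320],(800,600),interpolation=3)[:,:,::-1];cv2.imwrite('pics/s2z.png',A)
A=cv2.resize(b['pixels'][190:340,200:400],(800,600),interpolation=3)[:,:,::-1];cv2.imwrite('pics/d2z.png',A)
E
```

```text
clock: 3.55
tcp_pos: [0.5378, -0.0808, 0.0824]
orientation: [3.123, 0.339, 0.003]
contact_force: [-0.3, -0.2, 0.8]
grip_width: -0.0001
[ 0.53777726 -0.0808102   0.08237905] [-0.29361988 -0.21240424  0.83966584]
rack 0.0005326119713955531 -0.06065904977416732
```

View pics/s2z.png

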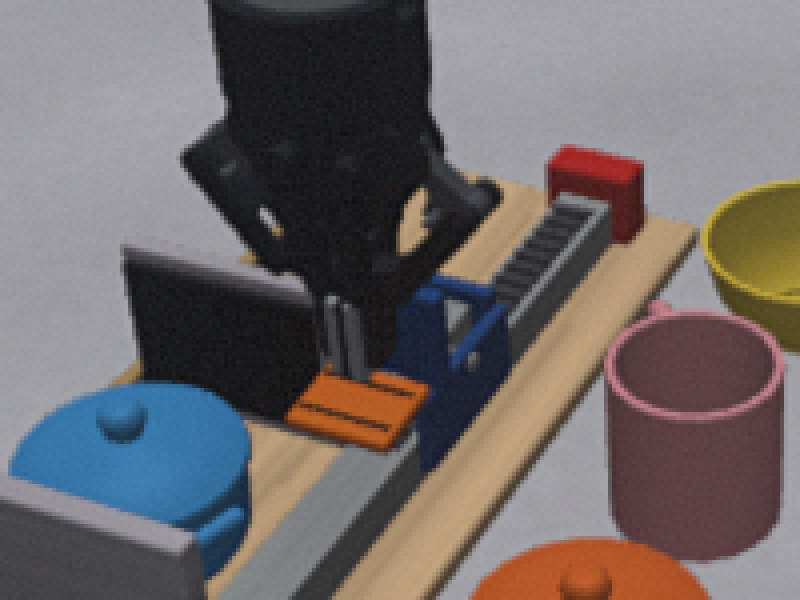

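View pics/d2z.png

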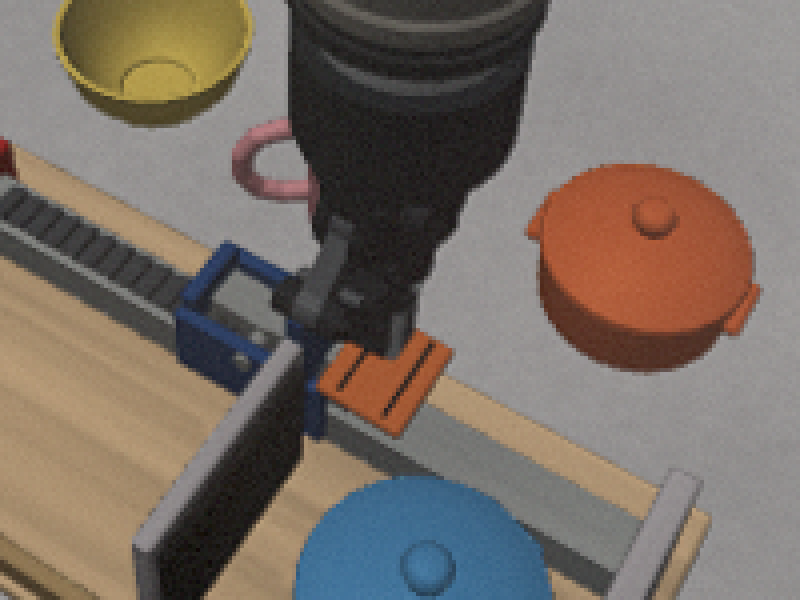

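```bash
python3 -m handwheel '0 -2 4 0 0 0 0; 0 -4 8 0 0 0 0; 0 -4 12 0 0 0 0; 0 -4 14 0 0 0 0;0 -4 14 0 0 0 0'; python3 -m handwheel '0 0 2 0 0 0 0; 0 0 4 0 0 0 0; 0 0 4 0 0 0 0'; python3 -m handwheel '0 0 2 0 0 0 0; 0 0 3 0 0 0 0; 0 0 3 0 0 0 0'
```

```text
clock: 4.28
tcp_pos: [0.5361, -0.0771, 0.0673]
orientation: [3.123, 0.338, -0.0]
contact_force: [-2.0, -0.4, 2.0]
grip_width: 0.0
clock: 4.65
tcp_pos: [0.5362, -0.0773, 0.0633]
orientation: [3.123, 0.338, 0.0]
contact_force: [0.2, -2.9, 4.5]
grip_width: 0.0003
clock: 5.03
tcp_pos: [0.5364, -0.0773, 0.0618]
orientation: [-3.123, -0.338, -0.001]
contact_force: [-6.3, -1.4, 21.5]
grip_width: -0.0001
```

```bash
python3 -m handwheel '0 -1 -0.3 0 0 0 0; 0 -3 -0.6 0 0 0 0; 0 -5 -0.8 0 0 0 0; 0 -7 -0.8 0 0 0 0';  python3 - <<'E'
from fit import *
a=shot('scene','s3.png');b=shot('side','d3.png')
A=cv2.resize(a['pixels'][170:290,180:340],(640,480),interpolation=3)[:,:,::-1];cv2.imwrite('pics/s3z.png',A)
A=cv2.resize(b['pixels'][215:335,170:330],(640,480),interpolation=3)[:,:,::-1];cv2.imwrite('pics/d3z.png',A)
print(readout.get_obs()['contact_force'])
E
```

```text
clock: 5.52
tcp_pos: [0.5349, -0.0707, 0.0622]
orientation: [3.123, 0.338, 0.001]
contact_force: [-4.0, -3.0, 14.9]
grip_width: 0.0
[-3.90604868 -2.12108762 14.79822351]
```

View pics/s3z.png

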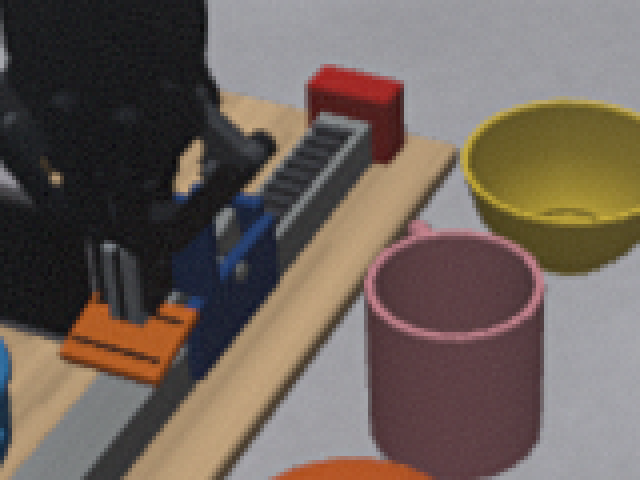

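View pics/d3z.png

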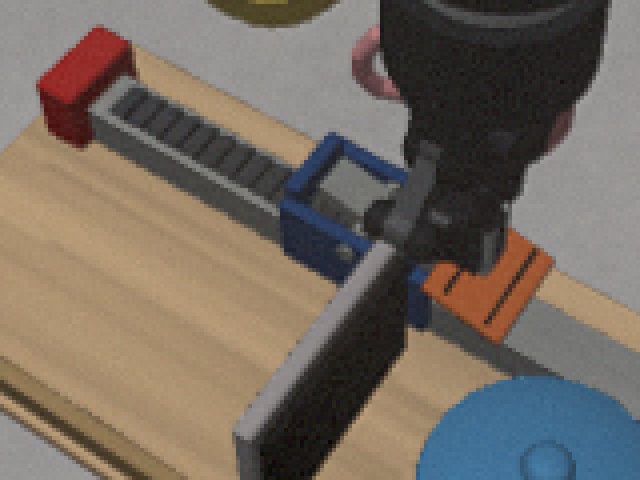

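The pad is tilted down and the force climbed steeply, which matches the hard stop. I hold it down and push.

```bash
python3 -m handwheel '0 -3 0 0 0 0 0; 0 -6 0 0 0 0 0; 0 -9 0 0 0 0 0; 0 -12 0 0 0 0 0; 0 -15 0 0 0 0 0';  python3 - <<'E'
from fit import *
b=shot('side','d4.png')
A=cv2.resize(b['pixels'][215:335,170:330],(640,480),interpolation=3)[:,:,::-1];cv2.imwrite('pics/d4z.png',A)
o=readout.get_obs();c,s_=np.cos(p[2]),np.sin(p[2]); q=o['tcp_pos'][:2]-p[:2]; print('rack',c*q[0]+s_*q[1],-s_*q[0]+c*q[1])
E
```

```text
clock: 6.25
tcp_pos: [0.5317, -0.056, 0.0622]
orientation: [3.123, 0.337, 0.002]
contact_force: [-3.2, -2.9, 14.8]
grip_width: 0.0
rack -1.0082530127204087e-06 -0.03455101201617181
```

View pics/d4z.png

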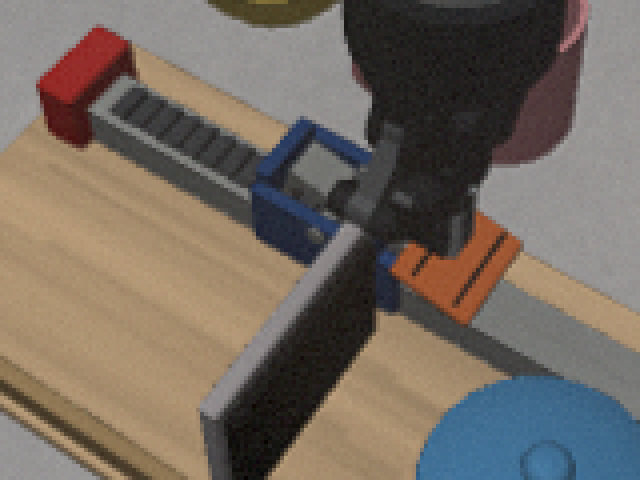

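```bash
python3 - <<'E'
from fit import *
d=load('w1');c,s_=np.cos(p[2]),np.sin(p[2])
for z in(.05,.06): 
    q=onplane(d,(281,100.5),z)[:2]-p[:2]; print(z,-s_*q[0]+c*q[1])
E
python3 -m handwheel '0 -4 0 0 0 0 0; 0 -8 0 0 0 0 0; 0 -12 0 0 0 0 0; 0 -16 0 0 0 0 0; 0 -20 0 0 0 0 0;0 -24 0 0 0 0 0; 0 -28 0 0 0 0 0; 0 -32 0 0 0 0 0;0 -36 0 0 0 0 0; 0 -40 0 0 0 0 0'
```

```text
0.05 0.022226493481628837
0.06 0.02200232540407985
clock: 7.55
tcp_pos: [0.5233, -0.0167, 0.0621]
orientation: [-3.123, -0.338, -0.002]
contact_force: [-1.5, -3.0, 15.3]
grip_width: 0.0003
```

```bash
python3 -m handwheel '0 -4 0 0 0 0 0; 0 -8 0 0 0 0 0; 0 -12 0 0 0 0 0; 0 -16 0 0 0 0 0; 0 -20 0 0 0 0 0;0 -24 0 0 0 0 0; 0 -28 0 0 0 0 0; 0 -32 0 0 0 0 0;0 -36 0 0 0 0 0; 0 -40 0 0 0 0 0';  python3 - <<'E'
from fit import *
b=shot('side','d5.png');shot('scene','s5.png')
A=cv2.resize(b['pixels'][185:335,150:350],(800,600),interpolation=3)[:,:,::-1];cv2.imwrite('pics/d5z.png',A)
o=readout.get_obs();c,s_=np.cos(p[2]),np.sin(p[2]); q=o['tcp_pos'][:2]-p[:2]; print('rack',c*q[0]+s_*q[1],-s_*q[0]+c*q[1])
E
```

```text
clock: 8.8
tcp_pos: [0.5148, 0.0226, 0.0621]
orientation: [-3.123, -0.338, -0.002]
contact_force: [-3.6, -2.9, 14.6]
grip_width: 0.0003
rack 0.000503897402329305 0.045894056520595895
```

View pics/d5z.png

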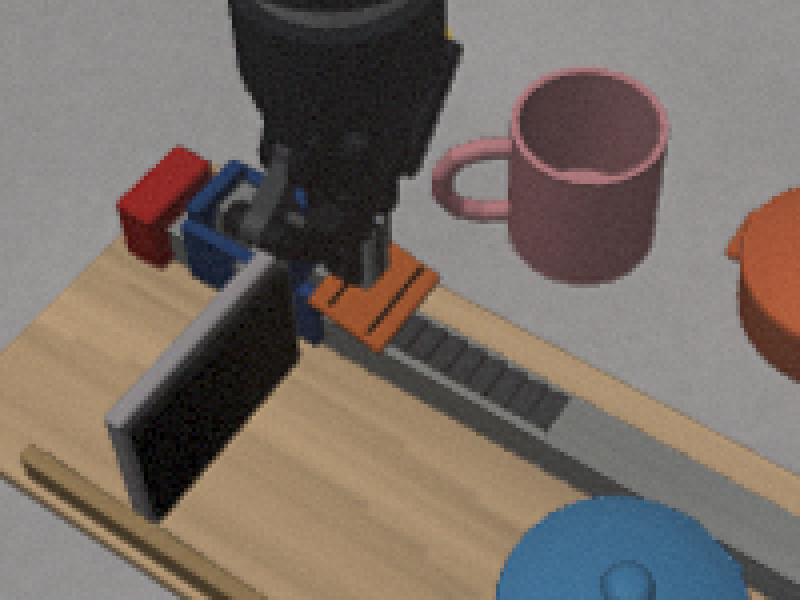

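The stop is about 10–13 mm from the red block (stop's rear near (190,230), block near (165,240)). I'll approach slowly.

```bash
python3 -m handwheel '0 -2 0 0 0 0 0; 0 -4 0 0 0 0 0; 0 -6 0 0 0 0 0; 0 -7.5 0 0 0 0 0; 0 -9 0 0 0 0 0';  python3 -m handwheel '0 -1 0 0 0 0 0; 0 -2 0 0 0 0 0';python3 -m handwheel '0 -1 0 0 0 0 0; 0 -2 0 0 0 0 0'
```

```text
clock: 9.52
tcp_pos: [0.5129, 0.0314, 0.0621]
orientation: [-3.123, -0.338, -0.002]
contact_force: [-1.8, -2.5, 14.8]
grip_width: -0.0002
clock: 9.78
tcp_pos: [0.5125, 0.0334, 0.0621]
orientation: [-3.123, -0.338, -0.002]
contact_force: [-3.2, -2.3, 15.1]
grip_width: -0.0002
clock: 10.02
tcp_pos: [0.5121, 0.0353, 0.0621]
orientation: [-3.123, -0.338, -0.002]
contact_force: [-2.5, -2.5, 14.6]
grip_width: -0.0003
```

```bash
python3 -m handwheel '0 -0.7 0 0 0 0 0; 0 -1.5 0 0 0 0 0';python3 -m handwheel '0 -0.7 0 0 0 0 0; 0 -1.5 0 0 0 0 0';python3 - <<'E'
from fit import *
b=shot('side','d6.png');
A=cv2.resize(b['pixels'][205:305,150:285],(800,592),interpolation=3)[:,:,::-1];cv2.imwrite('pics/d6z.png',A)
E
```

```text
clock: 10.28
tcp_pos: [0.5118, 0.0368, 0.0621]
orientation: [-3.123, -0.338, -0.002]
contact_force: [-2.9, -1.8, 15.8]
grip_width: 0.0003
clock: 10.52
tcp_pos: [0.5115, 0.0382, 0.0621]
orientation: [-3.123, -0.338, -0.002]
contact_force: [-2.9, -2.6, 16.0]
grip_width: -0.0002
```

View pics/d6z.png

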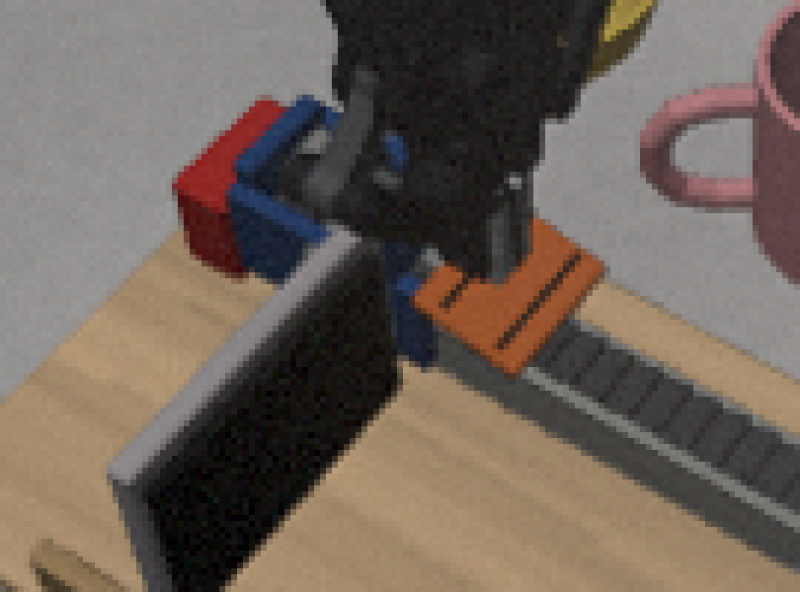

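```bash
for i in 1 2 3; do python3 -m handwheel '0 -0.6 0 0 0 0 0; 0 -1.2 0 0 0 0 0' | grep -E 'tcp|contact'; done
```

```text
tcp_pos: [0.5112, 0.0394, 0.0621]
contact_force: [-1.7, -2.7, 14.1]
tcp_pos: [0.5111, 0.0397, 0.0622]
contact_force: [-0.5, -6.8, 14.9]
tcp_pos: [0.5111, 0.0398, 0.0622]
contact_force: [-0.6, -9.1, 15.2]
```

```bash
python3 -m handwheel '0 -0.8 0 0 0 0 0; 0 -1.5 0 0 0 0 0; 0 -1.5 0 0 0 0 0' | grep -E 'tcp|contact'
python3 - <<'E'
from fit import *
b=shot('side','d7.png');w=shot('wrist','w7.png')
A=cv2.resize(b['pixels'][205:305,150:285],(800,592),interpolation=3)[:,:,::-1];cv2.imwrite('pics/d7z.png',A)
o=readout.get_obs();c,s_=np.cos(p[2]),np.sin(p[2]); q=o['tcp_pos'][:2]-p[:2]; print('rack',c*q[0]+s_*q[1],-s_*q[0]+c*q[1])
E
```

```text
tcp_pos: [0.511, 0.0399, 0.0623]
contact_force: [0.2, -10.2, 14.4]
rack 0.0006267192399154065 0.06297718508205656
```

View pics/d7z.png

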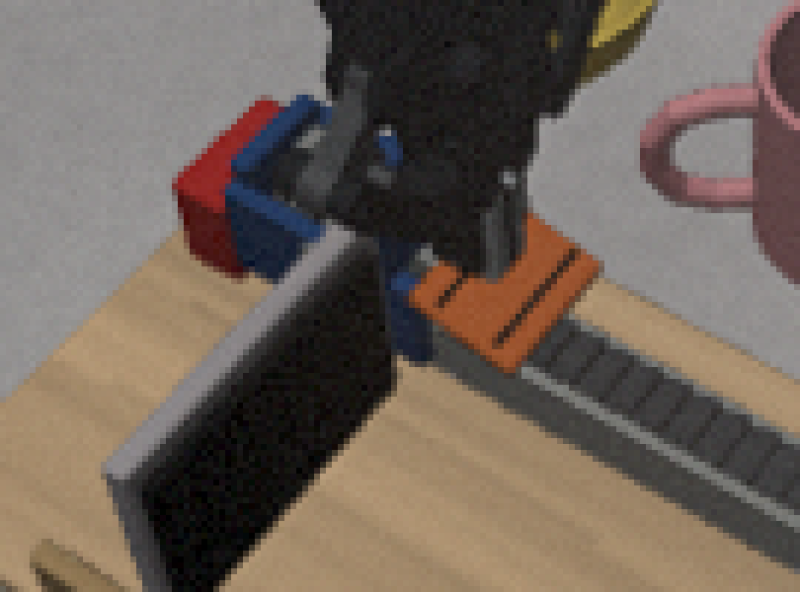

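View pics/w7.png

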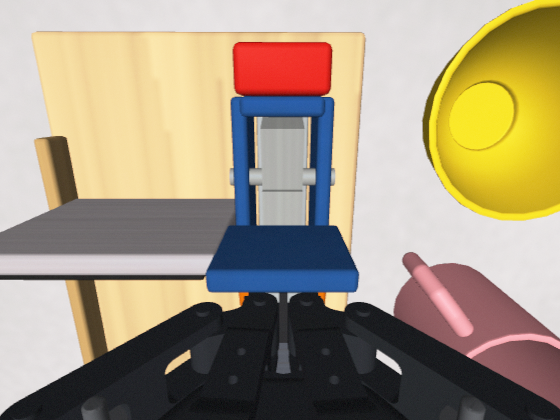

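Wrist view: the stop's rear bar (y≈97) touches the red block with no gap, and the push force rose to about 10 N with the motion stalled. I'll lift straight up while still lightly against the plate, then back off and rise.

```bash
python3 -m handwheel '0 0 -4 0 0 0 0; 0 0 -8 0 0 0 0; 0 0 -12 0 0 0 0; 0 0 -16 0 0 0 0; 0 0 -18 0 0 0 0; 0 0 -18 0 0 0 0'; python3 -m handwheel '0 6 0 0 0 0 0; 0 12 0 0 0 0 0; 0 16 0 0 0 0 0; 0 16 -4 0 0 0 0;0 16 -24 0 0 0 0; 0 16 -64 0 0 0 0; 0 16 -110 0 0 0 0; 0 16 -140 0 0 0 0; 0 16 -140 0 0 0 0; 0 16 -140 0 0 0 0'
python3 - <<'E'
from fit import *
b=shot('side','d8.png');w=shot('wrist','w8.png');s=shot('scene','s8.png')
A=cv2.resize(b['pixels'][185:335,150:350],(800,600),interpolation=3)[:,:,::-1];cv2.imwrite('pics/d8z.png',A)
E
```

```text
clock: 12.55
tcp_pos: [0.5096, 0.0438, 0.0791]
orientation: [-3.123, -0.339, 0.0]
contact_force: [-0.0, 0.6, 0.1]
grip_width: 0.0003
clock: 13.8
tcp_pos: [0.5125, 0.0279, 0.2186]
orientation: [-3.123, -0.339, 0.001]
contact_force: [-0.1, 0.6, -0.7]
grip_width: -0.0
```

View pics/d8z.png

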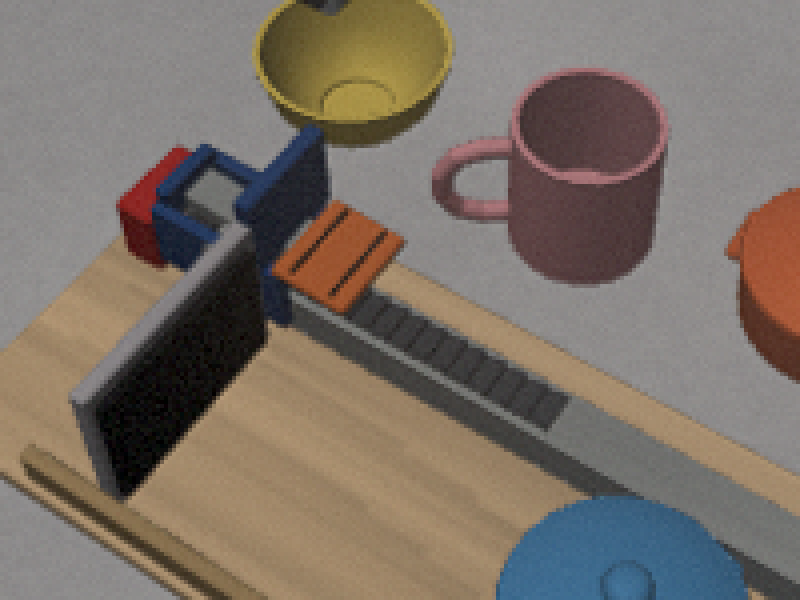

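View pics/w8.png

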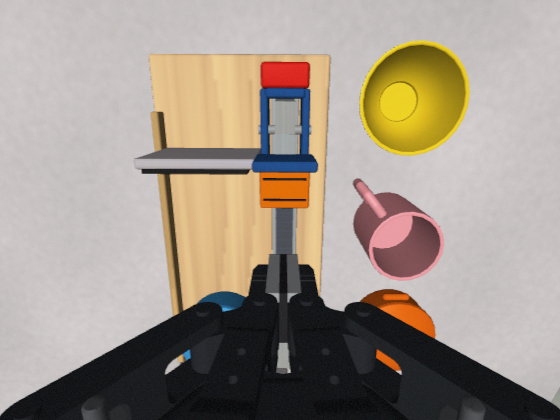

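View pics/s8.png

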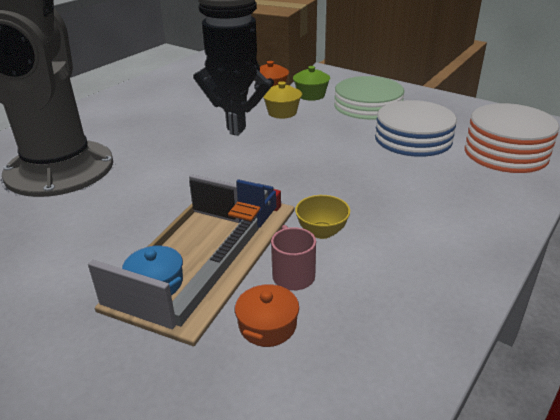

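Run:
```python
from fit import *
a,b,c6=[load(x)['pixels'] for x in('d7','d8','d6')]
def sub(A,B,x,y,w,h,m=6):
    T=A[y:y+h,x:x+w].astype(np.float32);S_=B[y-m:y+h+m,x-m:x+w+m].astype(np.float32)
    M=cv2.matchTemplate(S_,T,cv2.TM_CCOEFF_NORMED);_,v,_,(i,j)=cv2.minMaxLoc(M)
    f=lambda l,c,r:.5*(l-r)/(l-2*c+r)
    return i-m+f(M[j,i-1],M[j,i],M[j,i+1]),j-m+f(M[j-1,i],M[j,i],M[j+1,i]),v
print('jaw 7->8',sub(a,b,163,262,30,45),' 6->8',sub(c6,b,163,262,30,45))
print('red',sub(a,b,178,220,10,30),'frame',sub(a,b,186,225,14,24))
w=load('w8')['pixels'][50:220,230:340][:,:,::-1];cv2.imwrite('pics/w8z.png',cv2.resize(w,None,fx=3.5,fy=3.5,interpolation=3))
d=b[215:290,170:270][:,:,::-1];cv2.imwrite('pics/d8y.png',cv2.resize(d,None,fx=8,fy=8,interpolation=3))
dd=load('w8');cc,s_=np.cos(p[2]),np.sin(p[2])
for v,z in((88,.055),(172.,.108)):
    q=onplane(dd,(285,v),z)[:2]-p[:2];print(v,z,-s_*q[0]+cc*q[1])
```

```text
jaw 7->8 (np.float32(-0.014702645), np.float32(-0.034376077), 0.9956572651863098)  6->8 (np.float32(-0.8398366), np.float32(-0.2767777), 0.9911492466926575)
red (np.float32(-0.019830529), np.float32(-0.023583407), 0.9968799352645874) frame (np.float32(-0.30345708), np.float32(-0.10973374), 0.8820101618766785)
88 0.055 0.14289106599783938
172.0 0.108 0.07811968577222465
```

View pics/w8z.png

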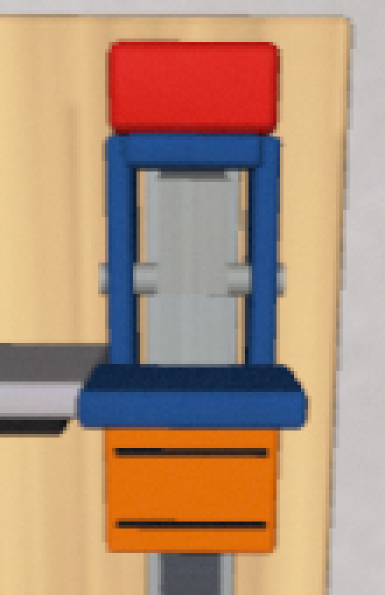

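View pics/d8y.png

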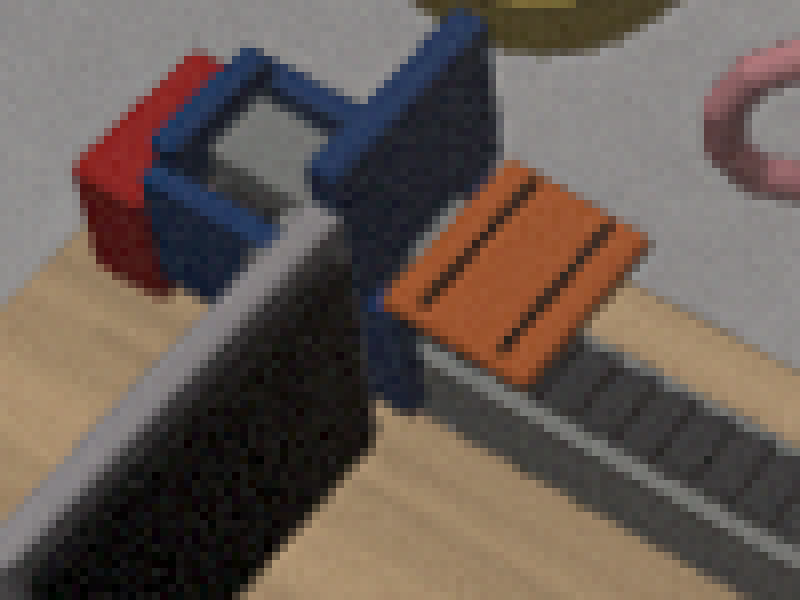

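Run:
```python
from fit import *
a,b=load('scene0')['pixels'],load('s8')['pixels']
for n,(x,y,w,h) in dict(blue=(125,248,58,40),orange=(232,285,70,58),mug=(270,228,48,60),bowl=(294,195,58,42),fence=(90,262,85,55)).items():
    T=a[y:y+h,x:x+w];M=cv2.matchTemplate(b[y-6:y+h+6,x-6:x+w+6],T,5);_,v,_,l=cv2.minMaxLoc(M);print(n,l[0]-6,l[1]-6,round(v,3))
print(readout.get_obs()['contact_force'],readout.get_obs()['qvel'].round(3)); workorder.hand_in()
```

```text
blue 0 0 0.9
orange 0 0 0.998
mug 0 0 0.996
bowl 0 0 0.998
fence 0 0 0.998
[ 0.64283014 -0.49576938 -1.12218176] [ 0.001  0.002  0.003 -0.003  0.001  0.001  0.001]
the job is handed in; nothing more can be done
```

The stop is fully home against the red end block and I handed the job in at about 14 s of robot time. With closed fingertips I pressed the orange release down to its hard stop. I held it there with about 15 N while sliding the stop back, then lifted clear.

**Last checks**
- **Home position:** the stop stalled firmly, with the push force rising from about 3 N to 10 N. The side and wrist views show it flush against the block.
- **After letting go:** the jaw did not move between the pictures before and after (0.03 px or less). The arm is clear, with no contact force beyond sensor noise.
- **Crockery:** the orange pot, mug and bowl show no shift from the first picture.
- **Blue pot:** it shows no shift either, but its picture match was weaker (0.90 against 0.996 or better). I put that down to the changed background behind it and did not check it further.

**What disagreed**
- **Finger against the plate:** as the finger lifted, it crept about 4 mm further forward without touching anything. So the stop was probably carried mostly by the fingertip's grip on the pressed pad, not by contact with the push plate.
- **Measured end position:** projecting the wrist picture put the stop's rear edge at 143 mm, against the block face at 136 mm. I used an assumed edge height and a rough pixel reading for that, so I trusted the stall and the visible contact.

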